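# Hold the accessory case open for the inspector

### The job

A motor shaft has been left lying on the lid of the wooden accessory case, and that lid has no stay, so it falls shut unless somebody holds it. First take the shaft off the lid and lay it gently in the pair of V-blocks, one bearing journal in each V; then raise the lid and hold it at about 60 degrees from closed, so that the inspector can reach the test blocks with both hands while the lid stays clear of the dial comparator close behind. Finish while still holding the lid there, without ever letting it drop, and leave the comparator, the tray of bearing rings and the micrometer where they are.

Things in the scene. Friction and masses are not known exactly. Their poses are not given: they have to be found in the camera images.
- case: Wooden accessory case of a hardness tester, fixed to the bench: 210 mm deep (x) by 300 mm wide (y), 80 mm high without its lid. Origin at the centre of its underside; x points from the front (handle side, towards the robot) to the hinge side, z up. Yaw within 0.25 rad of the robot's x.
- case_lid (a joint): Angle of the flat wooden lid in rad: 0 closed, grows as the front edge rises, 1.047 is 60 degrees, end stop 1.9. A 14 mm board, 214 mm deep by 300 mm wide, 0.45 to 0.8 kg, no latch, on a free hinge: its weight shuts it from any angle below about 80 degrees. Closed, its underside is 80.5 mm and its top face 94.5 mm above the bench.
- lid_handle (a point): Middle of the bar of the steel bow handle on the lid: round bar 10 mm thick, 94 mm of straight grip along the case's y, centre line 35 mm above the lid's top face, 32 mm behind the lid's front edge; 182 mm in front of the hinge line and 49 mm above it when closed. A gripper pinching it from above across the bar can stay vertical while the bar turns between the pads.
- lid_hinge (a point): Point on the hinge line, at the middle of the lid's width: far upper rim of the case, 105 mm behind the case's centre and 80.5 mm above the bench. The hinge line runs along the case's y.
- shaft: Turned steel motor shaft, 0.35 to 0.6 kg, loose, lying on the lid between handle and hinge, roughly along the hinge. Origin on its axis, mid-seat; x along the axis (y, z roll with it). Seat 24 mm diameter, 90 mm long; at each end a bearing journal 17 mm diameter, 40 mm long; beyond the +x journal a 12 mm stub 25 mm long. Its axis is 12 mm above the lid's top face.
- vblocks: Two equal steel V-blocks on one base plate (190 mm along x, 70 wide, 14 thick), fixed on the bench left or right of the case. Origin: centre of the underside; x along the line of the Vs. Blocks centred 65 mm either side of the origin, each 18 mm thick along x, 54 wide, 59 high; 90 degree V, bottom 43 mm above the bench, 34 mm wide at the top. 112 mm free between them for fingers.
- v_axis (a point): Where the middle of the shaft's thick seat lies when both journals rest in the Vs: 55 mm above the bench, midway between the V-blocks. The shaft may lie either way round, and up to 11 mm off along the axis before a shoulder meets a V-block.
- comparator: Bystander: dial comparator stand, loose, black round base 100 mm diameter, 20 mm column, 217 mm high, a dial of 56 mm on an arm; stands close behind the case's hinge side. Origin at the centre of its underside.
- tray: Bystander: open plastic parts tray 170 by 120 by 45 mm with three bearing rings, loose, on the other side of the case from the V-blocks. Origin at the centre of its underside.
- micrometer: Bystander: outside micrometer 130 mm long and 16 mm thick, lying on the bench to the right of the case's far end. Origin under the middle of its frame.

How it is judged:
By the outcome, as a careful person would: the job done as asked, in the order asked, and still so for the second after the job is handed in, while the arm keeps its last pose, push and grip.
It also fails if it takes over 54 s, if anything falls off the work surface, if the arm or the gripper's body presses on something with over 40 N, if the wrist force passes 120 N, or if a joint passes its speed limit or range.

### The arm

A 6-joint arm with a two-finger parallel gripper is mounted at the origin on the work surface. World frame = base frame: x ahead of the robot, y to its left, z up, the work surface at z = 0. Lengths are in mm, angles in rad, forces in N, time in s.
With the tool pointing down it reaches from about 275 to 1000 mm from the base axis. Payload 8.4 kg.
Tool frame: the origin (TCP) lies between the finger pads; the fingertips stand 22 mm ahead of it and the grasp point (between the pads) lies 3 mm ahead of it (r.nose_length is the z of the fingertips in the tool frame, in mm); z points along the fingers, y is the line along which they close (so a half turn about z gives the same grasp; the last joint's range is limited). The gripper opens to 85 mm and grips with 20 to 120 N. Pads are 22 mm wide; open, the fingers measure 114 mm over their backs; the gripper's body (76 mm by 85 mm) begins 54 mm behind the grasp point. The pads swing forward as they close: fully open they stand 13 mm farther back than shut.
Start: joints at [1.111, 0.353, 1.633, -0, 1.155, -0.002], TCP at [276.234, 560.645, 218.781] pointing down, gripper open.
Joint ranges: [-2.63, 2.63], [-0.92, 2.1], [0.06, 2.66], [-1.3, 4.44], [0, 2.69], [-3.02, 3.02]. Speed limits (rad/s): [2.22, 2.22, 2.79, 3.14, 3.14, 3.14].

### API

Orientations are given as [roll, pitch, yaw] about the fixed x, y, z axes, in that order (R = Rz(yaw) Ry(pitch) Rx(roll)).
In Python, from rig import r gives the robot as it stands.
- The arm moves only by the shell command python3 steer.py [FORCE], which reads ROWS from standard input. ROWS is a JSON list of rows, 1 to 5 of them, each an object with the fields ax, ay, az (a rotation vector in units of 0.1 rad), dx, dy, dz (the shift in units of 20 mm), jaw (the opening from 0.0 (shut) to 1.0 (fully open)); a field left out counts as zero (the opening has to be given); each row shifts and turns the commanded pose from where the row before left it, along the tool's axes as they then stand; what a row does not reach is not made up. A row lasts 1/12 s, in which the tool goes at most 41.7 mm and 0.125 rad, less where a joint would pass 70% of its speed; a pose out of reach is approached as far as the arm can. The fingers move at their own pace and stop on an object; FORCE is the grip in N (left out, the last holds). Time passes only in rows, so rows that do not move let the fingers close. It prints the time, the measured TCP pose, the force, the opening and the grip force at its end. Input that does not fit is refused with a message, and nothing moves.
- r.sense(): the state, without advancing time (a new reading comes with each control period).
- r.grab_frame(name): name is "side" or "top"; returns the picture (384x512x3 uint8, red, green, blue); there is no depth.
- r.camera_params(name): a dict with "fx", "fy", "cx", "cy" (pixels), "dist_coeffs" ([k1, k2, p1, p2, k3] as OpenCV has them; the pictures are not rectified), "rvec" (rotation vector, rad) and "tvec" (3), from world to camera coordinates, as OpenCV has them. Camera axes: x right, y down, z forward; pixel columns grow to the right and rows downward; lengths in mm; the calibration is good to about 2 mm. A picture is of the moment at which its call begins. camera_params takes no time and is no camera call.
- r.sign_off(): hands the job in; it is judged then, once.
The state is a dict: "clock": time; "qpos": joint angles; "qvel": joint speeds; "joint_efforts": joint torques, N m; "eef_pos": TCP position; "tcp_rot": TCP orientation; "contact_force": force on the tool from outside, world axes, zero at the start; "wrist_torque": the same for the moment, N m; "opening": opening from 0.0 (shut) to 1.0 (fully open); "grasp_force": force on a finger pad.
Only numpy, scipy, OpenCV 4.12 (cv2) and the standard library are available. Lean on these libraries where they do the work, as an engineer would, in place of code of your own. Each camera call takes 0.05 s, during which the arm holds its last target. There are 200 camera calls.

## Working session

There is one attempt and no reset: what is moved stays moved. The work goes in short steps, Python scripts to look and compute and a shell command to move; the robot and the scene stay as the last step left them, time stands still between calls to the robot, and variables do not carry over. Pictures are saved under pics/ and viewed, at most 10 in all, crops included, and the job is handed in when it is done.

```bash
ls; mkdir -p pics
python3 - <<'E'
from rig import r
import cv2
for n in("side","top"):
    cv2.imwrite(f"pics/{n}0.png",r.grab_frame(n)[:,:,::-1]); print(r.camera_params(n))
print(r.sense(), r.nose_length)
E
```

```text
pics
rig.py
steer.py
{'fx': 375.84559834236694, 'fy': 375.84559834236694, 'cx': 253.33338620967874, 'cy': 184.7691873286658, 'dist_coeffs': array([0.02721099, 0.        , 0.        , 0.        , 0.        ]), 'rvec': array([ 2.37172624, -0.66689502,  0.22178074]), 'tvec': array([-530.60470384,  313.25456157,  833.61210277])}
{'fx': 394.7930592445804, 'fy': 394.7930592445804, 'cx': 260.5016054369796, 'cy': 194.12495348457355, 'dist_coeffs': array([0.03014859, 0.        , 0.        , 0.        , 0.        ]), 'rvec': array([ 2.18216649, -2.15826075,  0.16893079]), 'tvec': array([ -22.94641736,  642.68205545, 1004.34195941])}
{'clock': 0.1, 'qpos': array([ 1.11063280e+00,  3.53567593e-01,  1.63405708e+00, -2.21587190e-05,
        1.15521104e+00, -2.43200298e-03]), 'qvel': array([ 0.00021726, -0.00292373, -0.00384499, -0.00023096,  0.00156775,
        0.00075251]), 'joint_efforts': array([-5.42073633e-05, -6.06361270e+01, -3.42818606e+01,  6.13006137e-05,
        4.08970169e-03,  2.02292216e-05]), 'eef_pos': array([276.02344545, 560.25054193, 218.14497369]), 'tcp_rot': array([-3.14034955e+00,  1.72382583e-05,  2.68387010e+00]), 'contact_force': array([ 0.37042794, -0.18543469,  0.3562285 ]), 'wrist_torque': array([ 0.01994474,  0.01199472, -0.00176717]), 'grasp_force': 0.0, 'opening': 0.9971874804374252} 22.0
```

View pics/side0.png

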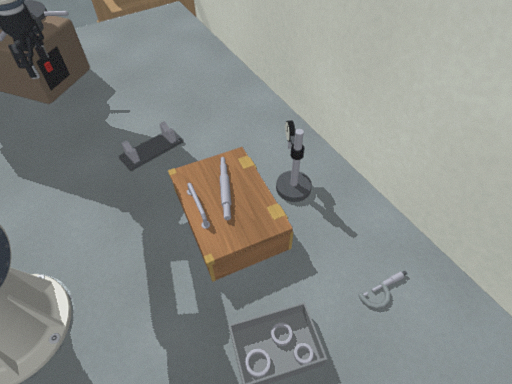

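View pics/top0.png

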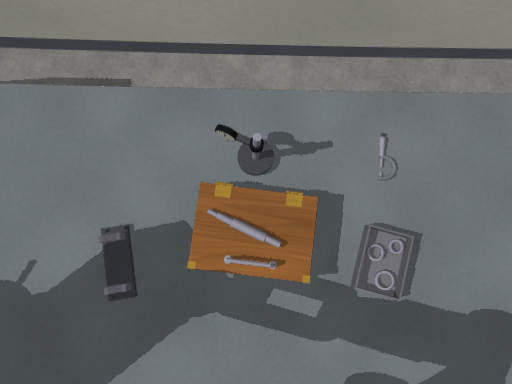

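The side view shows the case at about (232,210), the handle bar (190,187)–(207,225), the shaft (223,158)–(227,217) with its stub at the upper end, and the V-blocks at (130,152) and (170,132). In the top view the shaft runs (208,211)–(280,245), the handle (227,260)–(273,265), and the V-blocks sit at (115,237) and (118,290), left of the case. The comparator base is at (256,157).

Run:
```python
import cv2,numpy as np
t=cv2.imread("pics/top0.png");s=cv2.imread("pics/side0.png")
a=cv2.resize(t[175:305,90:325],None,fx=3.4,fy=3.4,interpolation=cv2.INTER_CUBIC)
b=cv2.resize(s[115:275,110:320],None,fx=3.7,fy=3.7,interpolation=cv2.INTER_CUBIC)
cv2.imwrite("pics/tc.png",a);cv2.imwrite("pics/sc.png",b)
```

```text
(no output)
```

View pics/tc.png

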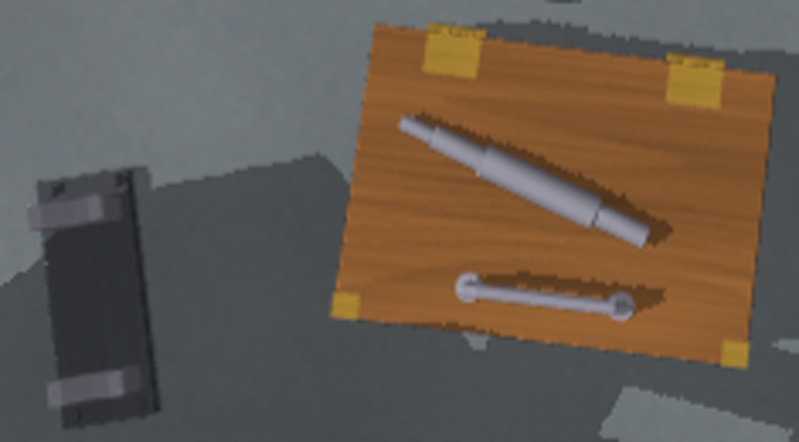

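View pics/sc.png

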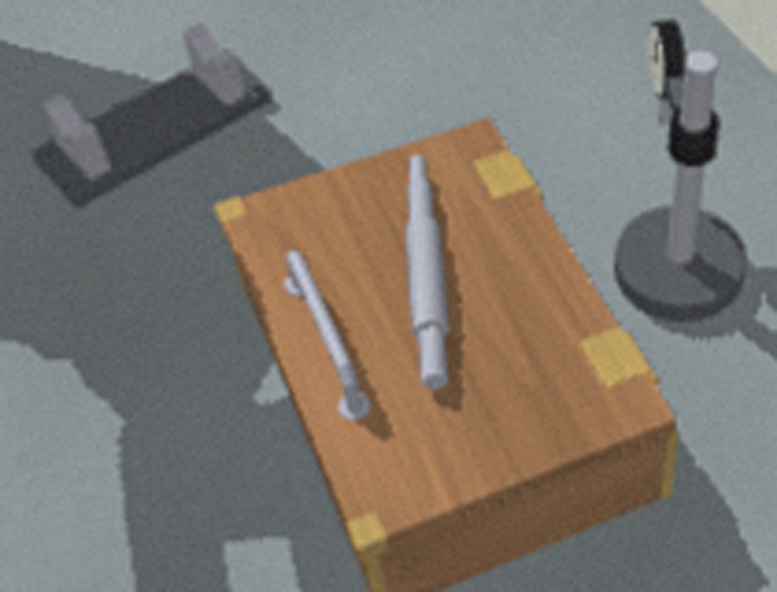

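The crops show the shaft seat shoulders at crop pixels (483,160)/(597,215) in the top view and (421,222)/(431,328) in the side view. The handle bar and the base-plate and block corners are clear. I'll cast rays for these now.

```bash
cat > h.py <<'E'
import cv2,numpy as np
from rig import r
from scipy.spatial.transform import Rotation as R
P={n:r.camera_params(n) for n in("top","side")}
def ray(n,uv):
    p=P[n];K=np.array([[p["fx"],0,p["cx"]],[0,p["fy"],p["cy"]],[0,0,1]])
    x=cv2.undistortPoints(np.array([[uv]],float),K,p["dist_coeffs"])[0,0]
    M=cv2.Rodrigues(p["rvec"])[0]; d=M.T@[x[0],x[1],1]
    return -M.T@p["tvec"],d/np.linalg.norm(d)
def plane(n,uv,z):
    o,d=ray(n,uv);return o+d*(z-o[2])/d[2]
def tri(t,s):
    (a,u),(b,v)=ray("top",t),ray("side",s)
    k=np.linalg.lstsq(np.c_[u,-v],b-a,rcond=None)[0]
    p,q=a+u*k[0],b+v*k[1];return (p+q)/2,np.linalg.norm(p-q)
def proj(n,X):
    p=P[n];K=np.array([[p["fx"],0,p["cx"]],[0,p["fy"],p["cy"]],[0,0,1]])
    return cv2.projectPoints(np.array([X],float),p["rvec"],p["tvec"],K,p["dist_coeffs"])[0][0,0]
E
python3 - <<'E'
from h import *
np.set_printoptions(precision=1,suppress=True)
T=lambda x,y:((x+.5)/3.4-.5+90,(y+.5)/3.4-.5+175)
S=lambda x,y:((x+.5)/3.7-.5+110,(y+.5)/3.7-.5+115)
for n,t,s in [("stubtip",(402,123),(416,157)),("sh+",(483,160),(421,222)),("sh-",(597,215),(431,330)),("end-",(643,236),(433,380)),
 ("hL",(467,287),(293,256)),("hR",(622,303),(355,398)),("lidFL",(332,318),(216,207)),("lidBL",(374,24),(491,118)),("lidBR",(775,73),(676,426)),("lidFR",(748,368),(361,543)),
 ("blkFar topL",(30,205),(188,30)),("blkNear topL",(50,386),(47,104)),("plateFarL",(38,182),(188,75)),("plateFarR",(133,170),(272,95)),("plateNearL",(65,427),(36,155))]:
    print(n,*tri(T(*t),S(*s)))
for c in [(38,182),(133,170),(158,410),(65,427)]: print("plate14",plane("top",T(*c),14))
for c in [(36,155),(80,205),(272,95)]: print("plate side 14",plane("side",S(*c),14), plane("side",S(*c),0)[:2])
# lid axes check by masks
for n in("top","side"):
    im=cv2.imread(f"pics/{n}0.png");h=cv2.cvtColor(im,cv2.COLOR_BGR2HSV)
    wood=cv2.inRange(h,(5,110,60),(30,255,255));c=max(cv2.findContours(wood,0,2)[0],key=cv2.contourArea)
    box=cv2.drawContours(np.zeros_like(wood),[cv2.convexHull(c)],-1,255,-1)
    m=cv2.inRange(h,(100,0,115),(180,75,255))&box
    for c in cv2.findContours(m,0,2)[0]:
        if cv2.contourArea(c)>40: print(n,cv2.contourArea(c),cv2.minAreaRect(c),cv2.fitLine(c,cv2.DIST_HUBER,0,.01,.01).ravel())
E
```

```text
stubtip [592.1 113.9 112.6] 2.212405541636198
sh+ [565.6  55.5 114.6] 1.1629219723103807
sh- [527.9 -26.7 110.8] 2.2704049385224425
end- [512.3 -59.7 106.7] 0.16437964408520195
hL [475.8  64.7 125.7] 0.14600838303120636
hR [464.6 -44.9 104.9] 0.23045253272264482
lidFL [453.7 161.7  94.9] 3.177056928511832
lidBL [667.3 138.3  91.9] 2.9580111697746934
lidBR [ 633.1 -159.1   86.7] 1.7332041607535715
lidFR [ 421.1 -135.8  102.3] 3.025426825149221
blkFar topL [526.7 396.   54.2] 10.414503681727677
blkNear topL [395.4 373.5  52.9] 9.08577099936828
plateFarL [534.4 420.9 -17.7] 35.1812538821499
plateFarR [561.1 332.5  12.1] 1.9376079728164275
plateNearL [366.3 373.7   8.9] 3.6961965699265886
plate14 [550.2 404.3  14. ]
plate14 [560.1 332.3  14. ]
plate14 [377.8 303.7  14. ]
plate14 [365.2 372.6  14. ]
plate side 14 [367.7 367.2  14. ] [368.6 382.5]
plate side 14 [379.6 295.3  14. ] [380.7 309.3]
plate side 14 [561.5 330.2  14. ] [565.7 344.8]
top 135.5 ((249.55738830566406, 262.0066833496094), (51.698184967041016, 7.1841535568237305), 6.632514476776123) [  1.    0.2 248.9 262.7]
top 429.5 ((243.25538635253906, 228.0569305419922), (79.19170379638672, 7.88386869430542), 25.559965133666992) [  0.9   0.4 251.5 231.7]
side 173.5 ((196.9433135986328, 205.2474365234375), (47.924339294433594, 7.615096092224121), 66.03751373291016) [  0.4   0.9 197.5 203.1]
side 371.0 ((224.4620819091797, 188.04483032226562), (62.284114837646484, 8.719776153564453), 85.2363510131836) [  0.1   1.  226.1 187.3]
```

The sizes agree: seat 90.4 mm, lid 215 x 299 mm, case yaw −0.109, and the handle is where the geometry puts it. The V-block corners triangulated loosely, so I'll look closer there.

Run:
```python
from h import *
np.set_printoptions(precision=1,suppress=True)
T=lambda x,y:((x+.5)/3.4-.5+90,(y+.5)/3.4-.5+175)
S=lambda x,y:((x+.5)/3.7-.5+110,(y+.5)/3.7-.5+115)
for n,t,s in [("stubtip",(402,123),(416,157)),("sh+",(483,160),(421,222)),("sh-",(597,215),(431,330)),("end-",(643,236),(433,380))]:
    print(n,plane("top",T(*t),106.5),plane("side",S(*s),106.5))
print("handle",tri((249.6,262.2),(197.3,204)),plane("top",(249.6,262.2),129.5),plane("side",(197.3,204),129.5))
t=cv2.imread("pics/top0.png");s=cv2.imread("pics/side0.png")
f=lambda i,x,y,w,h:cv2.convertScaleAbs(cv2.resize(i[y:y+h,x:x+w],None,fx=7,fy=7,interpolation=cv2.INTER_CUBIC),alpha=1.5)
a=f(t,95,220,48,83);b=f(s,115,115,75,55)
c=np.zeros((585,790,3),np.uint8);c[:581,:336]=a[:585];c[:385,340:340+450]=b[:,:450];cv2.imwrite("pics/vb.png",c)
```

```text
stubtip [591.6 114.9 106.5] [595.5 118.9 106.5]
sh+ [565.5  56.1 106.5] [569.   61.9 106.5]
sh- [526.9 -26.5 106.5] [530.2 -24.2 106.5]
end- [512.2 -59.7 106.5] [512.4 -59.6 106.5]
handle (array([469.2,  10.6, 108.9]), np.float64(2.12319796080734)) [469.1  11.  129.5] [465.7  -5.  129.5]
```

View pics/vb.png

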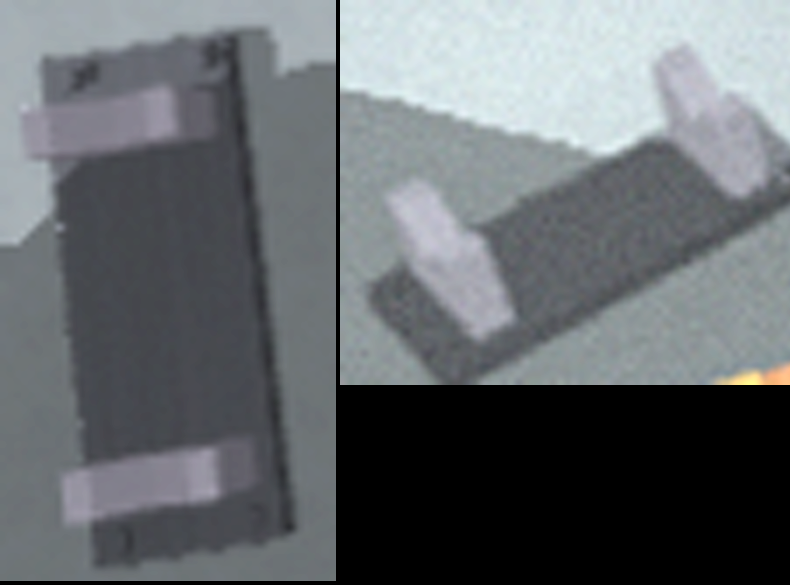

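In the crop, the far V-block's top face is centred near (100,122) and the near one's near (140,486) in the top view. The side view has them at about (695,82) and (438,213), with the V notch visible.

Run:
```python
from h import *
np.set_printoptions(precision=1,suppress=True)
T=lambda x,y:((x+.5)/7-.5+95,(y+.5)/7-.5+220)
S=lambda x,y:((x-340+.5)/7-.5+115,(y+.5)/7-.5+115)
C=[]
for t,s in [((100,122),(695,82)),((140,486),(438,213))]:
    print(tri(T(*t),S(*s)),plane("top",T(*t),59),plane("side",S(*s),59)); 
for n in("top","side"):
    print(n,"hinge-handle pred",[proj(n,X) for X in ([469.3,9.5,129.5],[474.4,56.2,129.5],[464.2,-37.2,129.5])])
    print(n,"comp base@0",plane(n,(256,157) if n=="top" else (294,186),20))
    print(n,"shaft", [proj(n,np.array([547,14.5,106.5])+k*np.array([.417,.909,0])) for k in(110,45,-45,-85)])
```

```text
(array([526.3, 365.6,  62. ]), np.float64(0.40632468300017116)) [526.6 366.6  59. ] [526.9 369.2  59. ]
(array([400.8, 342.1,  66.3]), np.float64(3.0444901875675754)) [398.5 344.9  59. ] [403.  349.6  59. ]
top hinge-handle pred [array([250.3, 262.1]), array([230.5, 259.8]), array([270. , 264.5])]
top comp base@0 [747.5  -3.2  20. ]
top shaft [array([208.1, 210.3]), array([232. , 221.6]), array([265.2, 237.3]), array([280. , 244.4])]
side hinge-handle pred [array([196. , 199.2]), array([189.6, 185.3]), array([202.8, 213.9])]
side comp base@0 [747.4  -9.6  20. ]
side shaft [array([222. , 158.5]), array([223.5, 176.8]), array([225.8, 204.8]), array([227. , 218.4])]
```

Heights and sizes check out: handle bar 129.5, block spacing 130, V centre about (463.5, 354.5), yaw 0.164. The shaft's mid-seat is at (547, 14.5), axis at 1.14 rad. First I turn the tool so its x axis lies along the shaft.

Careful with the scale: shifts go in units of 20 mm and turns go in units of 0.1 rad. That gives: 0.125 rad is 1.25.

```bash
echo '[{"az": 1.25,"jaw": 0.7},{"az": 1.25,"jaw": 0.7},{"az": 1.25,"jaw": 0.7},{"az": 1.25,"jaw": 0.7},{"az": 1.25,"jaw": 0.7}]' | python3 steer.py 50; echo '[{"az": 1.25,"jaw": 0.7},{"az": 1.25,"jaw": 0.7},{"az": 1.25,"jaw": 0.7},{"az": 1.25,"jaw": 0.7},{"az": 1.25,"jaw": 0.7}]' | python3 steer.py; echo '[{"az": 1.25,"jaw": 0.7},{"az": 1.25,"jaw": 0.7},{"az": 0.43,"jaw": 0.7},{"jaw": 0.7}]' | python3 steer.py
cat > go.py <<'E'
import sys
from h import *
s=r.sense();M=R.from_euler("xyz",s["tcp_rot"]).as_matrix()
t=np.array([float(a) for a in sys.argv[1:4]])
print("tool shift",np.round(M.T@(t-s["eef_pos"]),1),"rpy",np.round(s["tcp_rot"],3),"q",np.round(s["qpos"],2),"F",np.round(s["contact_force"],1))
E
python3 go.py 547 14.5 200
```

```text
clock: 0.52
eef_pos: [276.1, 560.4, 218.4]
tcp_rot: [-3.141, 0.0, 2.053]
contact_force: [0.8, -0.2, -0.1]
opening: 0.699
grasp_force: 0.0
clock: 0.93
eef_pos: [276.1, 560.4, 218.3]
tcp_rot: [-3.141, 0.001, 1.428]
contact_force: [0.6, 0.8, -0.3]
opening: 0.697
grasp_force: 0.0
clock: 1.27
eef_pos: [276.1, 560.4, 218.4]
tcp_rot: [-3.142, 0.001, 1.139]
contact_force: [-0.6, -0.0, -0.1]
opening: 0.696
grasp_force: 0.0
tool shift [-382.3  474.6   18.7] rpy [-3.142e+00  1.000e-03  1.139e+00] q [1.11 0.35 1.63 0.   1.16 1.54] F [-0.6 -0.  -0.1]
```

In the tool's units: 31 mm is 1.55, -25 mm is -1.25.

```bash
echo '[{"dx": -1.25,"dy": 1.55,"jaw": 0.7},{"dx": -1.25,"dy": 1.55,"jaw": 0.7},{"dx": -1.25,"dy": 1.55,"jaw": 0.7},{"dx": -1.25,"dy": 1.55,"jaw": 0.7},{"dx": -1.25,"dy": 1.55,"jaw": 0.7}]' | python3 steer.py | head -2; echo '[{"dx": -1.25,"dy": 1.55,"jaw": 0.7},{"dx": -1.25,"dy": 1.55,"jaw": 0.7},{"dx": -1.25,"dy": 1.55,"jaw": 0.7},{"dx": -1.25,"dy": 1.55,"jaw": 0.7},{"dx": -1.25,"dy": 1.55,"jaw": 0.7}]' | python3 steer.py|head -2; echo '[{"dx": -1.25,"dy": 1.55,"jaw": 0.7},{"dx": -1.25,"dy": 1.55,"jaw": 0.7},{"dx": -1.25,"dy": 1.55,"jaw": 0.7},{"dx": -1.25,"dy": 1.55,"jaw": 0.7},{"dx": -0.8,"dy": 1,"jaw": 0.7}]' | python3 steer.py|head -2;echo '[{"jaw": 0.7},{"jaw": 0.7}]' | python3 steer.py; python3 go.py 547 14.5 120
```

```text
clock: 1.68
eef_pos: [365.3, 380.7, 218.6]
clock: 2.1
eef_pos: [454.2, 202.3, 218.8]
clock: 2.52
eef_pos: [537.4, 35.5, 218.8]
clock: 2.68
eef_pos: [536.5, 37.5, 218.4]
tcp_rot: [-3.141, 0.0, 1.14]
contact_force: [-0.5, 0.4, 0.0]
opening: 0.701
grasp_force: 0.0
tool shift [-16.5  19.3  98.4] rpy [-3.141  0.     1.14 ] q [0.07 0.22 1.82 0.   1.1  0.5 ] F [-0.5  0.4  0. ]
```

In the tool's units: 15 mm is 0.75, 25 mm is 1.25.

```bash
echo '[{"dx": -0.825,"dy": 0.965,"jaw": 0.7},{"dz": 1.25,"jaw": 0.7},{"dz": 1.25,"jaw": 0.7},{"dz": 0.75,"jaw": 0.7},{"dz": 0.5,"jaw": 0.7}]' | python3 steer.py|head -2; echo '[{"dz": 0.5,"jaw": 0.7},{"dz": 0.4,"jaw": 0.7},{"dz": 0.25,"jaw": 0.7},{"jaw": 0.7}]' | python3 steer.py
python3 - <<'E'
from h import *
t=r.grab_frame("top")[:,:,::-1];s=r.grab_frame("side")[:,:,::-1]
f=lambda i,x,y:cv2.resize(i[y:y+130,x:x+130],None,fx=3,fy=3,interpolation=cv2.INTER_CUBIC)
cv2.imwrite("pics/g1.png",np.hstack([f(t,185,165),f(s,165,130)]))
E
python3 go.py 547 14.5 119.5
```

```text
clock: 3.1
eef_pos: [545.3, 16.8, 141.9]
clock: 3.43
eef_pos: [546.6, 16.0, 120.2]
tcp_rot: [-3.141, 0.0, 1.141]
contact_force: [-0.5, -0.1, 0.5]
opening: 0.701
grasp_force: 0.0
tool shift [-1.3  0.3  1.7] rpy [ 3.141 -0.     1.141] q [0.03 0.35 1.89 0.   0.9  0.46] F [ 0.9  0.1 -0.1]
```

View pics/g1.png

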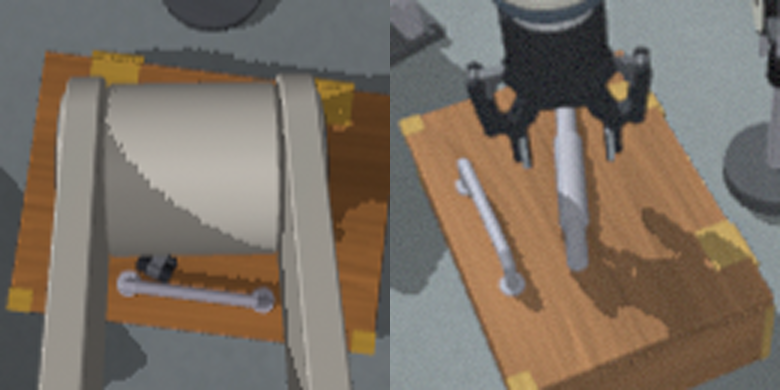

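The fingers straddle the seat in the side view (tips at about (525,160) and (612,155), shaft between) and clear the handle. I'll close now.

```bash
echo '[{"jaw": 0.5},{"jaw": 0.4},{"jaw": 0.2},{"jaw": 0.1},{"jaw": 0.1}]' | python3 steer.py 60; echo '[{"jaw": 0.1},{"jaw": 0.1},{"dz": -0.4,"jaw": 0.1},{"dz": -0.6,"jaw": 0.1},{"dz": -1,"jaw": 0.1}]' | python3 steer.py; echo '[{"dz": -1.25,"jaw": 0.1},{"dz": -1.25,"jaw": 0.1},{"dz": -1,"jaw": 0.1},{"jaw": 0.1},{"jaw": 0.1}]' | python3 steer.py; python3 go.py 463.5 354.5 200
```

```text
clock: 3.95
eef_pos: [547.1, 15.6, 121.0]
tcp_rot: [3.141, -0.0, 1.141]
contact_force: [-1.0, 0.9, 0.0]
opening: 0.097
grasp_force: 0.0
clock: 4.37
eef_pos: [545.8, 15.6, 160.2]
tcp_rot: [-3.139, 0.001, 1.141]
contact_force: [-1.1, 0.6, 0.0]
opening: 0.095
grasp_force: 0.0
clock: 4.78
eef_pos: [547.8, 15.7, 232.4]
tcp_rot: [3.139, -0.001, 1.141]
contact_force: [0.3, 0.2, -0.5]
opening: 0.099
grasp_force: 0.0
tool shift [ 272.8 -217.9   32.2] rpy [ 3.139e+00 -1.000e-03  1.141e+00] q [ 0.03  0.22  1.79 -0.    1.13  0.46] F [ 0.3  0.2 -0.5]
```

Run:
```python
from h import *
t=r.grab_frame("top")[:,:,::-1];s=r.grab_frame("side")[:,:,::-1]
cv2.imwrite("pics/top1.png",t);cv2.imwrite("pics/side1.png",s)
f=lambda i,x,y:cv2.resize(i[y:y+150,x:x+130],None,fx=3,fy=3,interpolation=cv2.INTER_CUBIC)
cv2.imwrite("pics/g2.png",np.hstack([f(t,185,165),f(s,165,120)]))
```

```text
(no output)
```

View pics/g2.png

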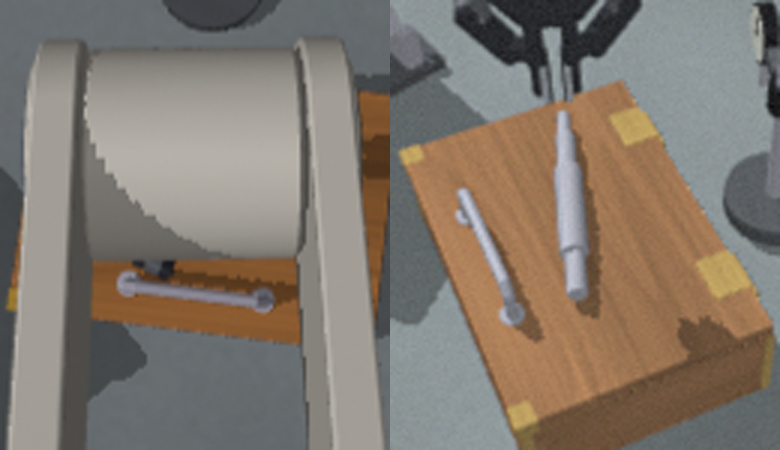

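Run:
```python
from h import *
np.set_printoptions(precision=1,suppress=True)
for X in ([547.8,15.7,232.4],[547.8,15.7,210],[547.8,15.7,220]): print("now",X,proj("side",X))
for z in (98,106,115,125): print("g1",z,proj("side",[546.6,16,z]), proj("side",[546.6+.909*29,16-.417*29,z]),proj("side",[546.6-.909*29,16+.417*29,z]))
print(r.sense())
```

```text
now [547.8, 15.7, 232.4] [220.6 154.5]
now [547.8, 15.7, 210] [221.4 161.4]
now [547.8, 15.7, 220] [221.1 158.4]
g1 98 [224.5 192.1] [236. 191.] [212.9 193.3]
g1 106 [224.2 190.1] [235.8 189. ] [212.6 191.3]
g1 115 [224.  187.9] [235.7 186.7] [212.2 189. ]
g1 125 [223.7 185.3] [235.4 184.2] [211.8 186.4]
{'clock': 4.8833, 'qpos': array([ 0. ,  0.2,  1.8, -0. ,  1.1,  0.5]), 'qvel': array([ 0.,  0.,  0.,  0., -0., -0.]), 'joint_efforts': array([  0. , -51.7, -34.7,   0. ,  -0. ,   0. ]), 'eef_pos': array([546.4,  15.6, 230.3]), 'tcp_rot': array([-3.1,  0. ,  1.1]), 'contact_force': array([ 0.8,  0.3, -0.1]), 'wrist_torque': array([-0., -0., -0.]), 'grasp_force': 0.0, 'opening': 0.10504033514643828}
```

The shaft is unmoved, with its stub still at (563,112). The closed fingertips sit about 8 px higher in the side view than the stated 22 mm nose predicts, so the real tips look to be about 22 mm higher than assumed and closed above the shaft. I'll go down again with the fingers open, in small steps, watching the force.

In the tool's units: 30 mm is 1.5, 25 mm is 1.25.

```bash
echo '[{"jaw": 0.7},{"dz": 1.5,"jaw": 0.7},{"dz": 1.5,"jaw": 0.7},{"dz": 1.25,"jaw": 0.7},{"dz": 0.75,"jaw": 0.7}]' | python3 steer.py|head -2; echo '[{"dz": 0.5,"jaw": 0.7},{"dz": 0.2,"jaw": 0.7},{"jaw": 0.7},{"jaw": 0.7}]' | python3 steer.py
python3 - <<'E'
from h import *
s=r.grab_frame("side")[:,:,::-1];t=r.grab_frame("top")[:,:,::-1]
cv2.imwrite("pics/side2.png",s)
f=lambda i,x,y:cv2.resize(i[y:y+80,x:x+100],None,fx=7,fy=7,interpolation=cv2.INTER_CUBIC)
cv2.imwrite("pics/g3.png",f(s,170,140))
E
```

```text
clock: 5.3
eef_pos: [544.7, 15.6, 127.2]
clock: 5.63
eef_pos: [547.4, 15.7, 117.2]
tcp_rot: [3.141, -0.0, 1.141]
contact_force: [-0.0, -0.2, 0.4]
opening: 0.702
grasp_force: 0.0
```

View pics/g3.png

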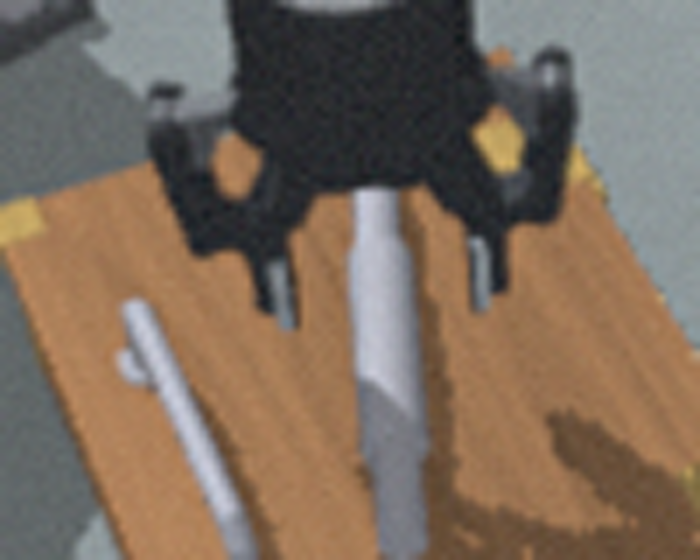

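The tips (full-frame about (210,186) and (239,184)) straddle the shaft but sit at z ≈ 125, well above the lid. I'll keep descending in small steps with force checks.

```bash
g(){ grep -E "eef|contact"; }; echo '[{"dz": 0.15,"jaw": 0.7},{"dz": 0.15,"jaw": 0.7},{"jaw": 0.7}]' | python3 steer.py|g; echo '[{"dz": 0.15,"jaw": 0.7},{"dz": 0.1,"jaw": 0.7},{"jaw": 0.7}]' | python3 steer.py|g
python3 - <<'E'
from h import *
from rig import r
s=r.grab_frame("side")[:,:,::-1]
cv2.imwrite("pics/side3.png",s)
# dark-finger lowest rows near the tips, change vs earlier picture
for n in ("side2","side3"):
    i=cv2.imread(f"pics/{n}.png");h=cv2.cvtColor(i,cv2.COLOR_BGR2HSV)
    m=(h[:,:,1]<90)
    for a,b in((204,214),(235,245)):
        rows=np.where(m[165:215,a:b].sum(1)>=2)[0]+165
        print(n,a,rows.max())
E
```

```text
eef_pos: [546.9, 15.7, 110.6]
contact_force: [0.0, 0.2, -0.8]
eef_pos: [546.6, 15.6, 105.3]
contact_force: [-0.4, -0.0, 0.2]
side2 204 214
side2 235 184
side3 204 214
side3 235 187
```

```bash
g(){ grep -E "eef|contact|opening"; }; echo '[{"dz": 0.1,"jaw": 0.5},{"dz": 0.1,"jaw": 0.4},{"dz": 0.1,"jaw": 0.4},{"jaw": 0.4},{"jaw": 0.4}]' | python3 steer.py 40|g
python3 - <<'E'
from h import *
from rig import r
s=r.grab_frame("side")[:,:,::-1]
cv2.imwrite("pics/side4.png",s)
f=lambda i,x,y:cv2.resize(i[y:y+80,x:x+100],None,fx=7,fy=7,interpolation=cv2.INTER_CUBIC)
cv2.imwrite("pics/g4.png",f(s,170,140))
E
```

```text
eef_pos: [546.9, 15.7, 99.6]
contact_force: [-0.2, 0.2, 0.2]
opening: 0.399
```

View pics/g4.png

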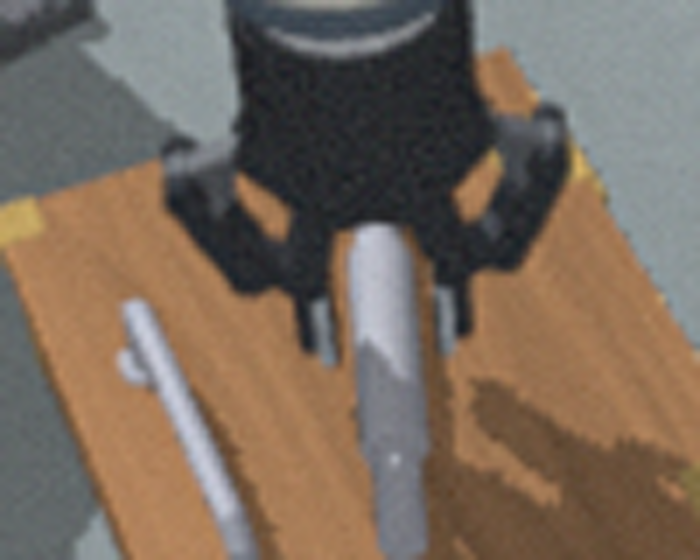

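Tips now at about (217,192) and (233,190), so z ≈ 101 (TCP reads 99.6), with the shaft centred between the pads. I'll go 3 mm lower and close.

In the tool's units: 2 mm is 0.1, 1 mm is 0.05.

```bash
echo '[{"dz": 0.1,"jaw": 0.4},{"dz": 0.05,"jaw": 0.4},{"jaw": 0.3},{"jaw": 0.2},{"jaw": 0.1}]' | python3 steer.py 60; echo '[{"jaw": 0.1},{"jaw": 0.1},{"dz": -0.15,"jaw": 0.1},{"dz": -0.15,"jaw": 0.1}]' | python3 steer.py
```

```text
clock: 7.17
eef_pos: [546.6, 15.8, 97.1]
tcp_rot: [-3.141, 0.0, 1.141]
contact_force: [-2.4, 0.4, 4.3]
opening: 0.229
grasp_force: 57.3
clock: 7.5
eef_pos: [546.4, 15.7, 102.5]
tcp_rot: [-3.141, 0.001, 1.141]
contact_force: [-0.6, -0.2, -5.0]
opening: 0.221
grasp_force: 56.3
```

```bash
echo '[{"dz": -0.25,"jaw": 0.1},{"dz": -0.25,"jaw": 0.1},{"dz": -0.25,"jaw": 0.1},{"jaw": 0.1}]' | python3 steer.py 80
python3 - <<'E'
from h import *
from rig import r
s=r.grab_frame("side")[:,:,::-1]
cv2.imwrite("pics/side5.png",s)
f=lambda i,x,y:cv2.resize(i[y:y+80,x:x+100],None,fx=7,fy=7,interpolation=cv2.INTER_CUBIC)
cv2.imwrite("pics/g5.png",f(s,170,140))
E
```

```text
clock: 7.83
eef_pos: [547.7, 15.7, 119.0]
tcp_rot: [3.14, -0.001, 1.141]
contact_force: [-0.0, 0.0, -4.4]
opening: 0.212
grasp_force: 75.2
```

View pics/g5.png

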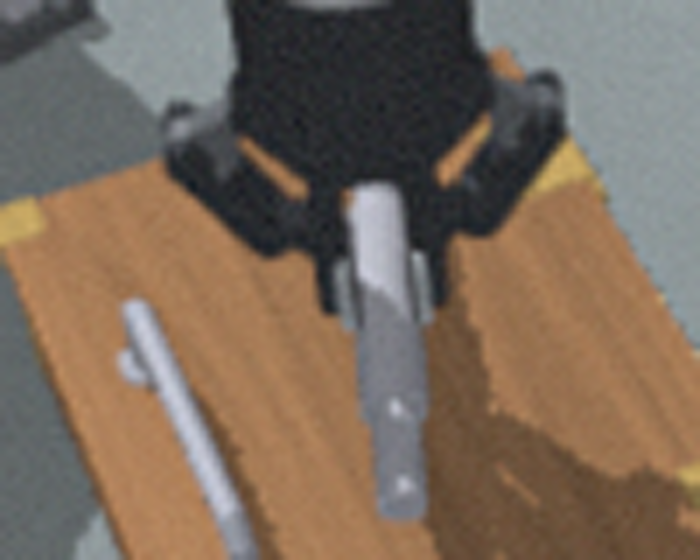

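The shaft is held and lifted level, with its seat between the pads at about (385,300) in the crop. Now lift higher and carry it to the V-blocks.

In the tool's units: -20 mm is -1, -10 mm is -0.5.

```bash
echo '[{"dz": -1,"jaw": 0.1},{"dz": -1,"jaw": 0.1},{"dz": -1,"jaw": 0.1},{"dz": -0.5,"jaw": 0.1},{"jaw": 0.1}]' | python3 steer.py|head -2; python3 go.py 463.5 354.5 188
```

```text
clock: 8.3
eef_pos: [548.4, 15.7, 189.9]
tool shift [ 272.6 -218.5    1.6] rpy [ 3.138e+00 -2.000e-03  1.141e+00] q [ 0.03  0.26  1.83 -0.    1.04  0.46] F [ 1.7  0.2 -5. ]
```

```bash
echo '[{"dx": 0.5,"dy": -0.4,"jaw": 0.1},{"dx": 1,"dy": -0.8,"jaw": 0.1},{"dx": 1.4,"dy": -1.1,"jaw": 0.1},{"dx": 1.4,"dy": -1.1,"jaw": 0.1},{"dx": 1.4,"dy": -1.1,"jaw": 0.1}]' | python3 steer.py|head -2; echo '[{"dx": 1.4,"dy": -1.1,"jaw": 0.1},{"dx": 1.4,"dy": -1.1,"jaw": 0.1},{"dx": 1.4,"dy": -1.1,"jaw": 0.1},{"dx": 1.4,"dy": -1.1,"jaw": 0.1},{"dx": 1.4,"dy": -1.1,"jaw": 0.1}]' | python3 steer.py|head -2; echo '[{"az": 0.8,"dx": 0.7,"dy": -0.6,"jaw": 0.1},{"az": 1.2,"jaw": 0.1},{"az": 1.2,"jaw": 0.1},{"az": 1.2,"jaw": 0.1},{"az": 1.2,"jaw": 0.1}]' | python3 steer.py|head -3;echo '[{"az": 1.2,"jaw": 0.1},{"az": 1.2,"jaw": 0.1},{"az": 1.2,"jaw": 0.1},{"az": 0.57,"jaw": 0.1},{"jaw": 0.1}]' | python3 steer.py; python3 go.py 463.5 354.5 80
```

```text
clock: 8.72
eef_pos: [511.0, 158.2, 186.2]
clock: 9.13
eef_pos: [469.1, 331.5, 186.0]
clock: 9.55
eef_pos: [464.5, 347.7, 185.8]
tcp_rot: [3.142, 0.003, 0.576]
clock: 9.97
eef_pos: [464.8, 347.5, 186.0]
tcp_rot: [3.141, 0.002, 0.161]
contact_force: [-0.7, 0.1, -3.9]
opening: 0.209
grasp_force: 75.8
tool shift [ 1.00e-01 -7.30e+00  1.06e+02] rpy [3.141e+00 2.000e-03 1.610e-01] q [0.64 0.32 1.76 0.   1.06 2.05] F [-0.7  0.1 -3.9]
```

```bash
g(){ grep -E "eef|contact|opening"; }; echo '[{"dy": -0.36,"dz": 0.5,"jaw": 0.1},{"dz": 1.25,"jaw": 0.1},{"dz": 1.5,"jaw": 0.1},{"dz": 1,"jaw": 0.1},{"dz": 0.5,"jaw": 0.1}]' | python3 steer.py|head -2; echo '[{"dz": 0.4,"jaw": 0.1},{"jaw": 0.1},{"jaw": 0.1}]' | python3 steer.py|g
python3 - <<'E'
from h import *
np.set_printoptions(precision=1,suppress=True)
for n in("top","side"): cv2.imwrite(f"pics/{n}6.png",r.grab_frame(n)[:,:,::-1])
e=r.sense()["eef_pos"];print(e)
c,s=np.cos(.162),np.sin(.162)
for n in("top","side"):
    i=cv2.imread(f"pics/{n}6.png");o=cv2.imread(f"pics/{n}0.png")
    d=cv2.absdiff(i,o).max(2)
    for k in(-85,-45,45,85,110):
        X=[e[0]+k*c,e[1]+k*s,e[2]+9.4];u=proj(n,X);x,y=np.round(u).astype(int)
        print(n,k,u)
        if k in(-85,110): print(cv2.cvtColor(i[y-9:y+10,x-9:x+10],cv2.COLOR_BGR2GRAY))
E
```

```text
clock: 10.38
eef_pos: [462.5, 353.9, 88.7]
eef_pos: [465.0, 355.1, 84.9]
contact_force: [-0.3, -0.6, -4.3]
opening: 0.208
[465.6 355.4  85.9]
top -85 [110.4 297.9]
[[ 77  77  83 103 102 102  91  96 103 102  95  87  81  78  87  88  90  91
   92]
 [ 77  77  78 102 103 102  92  97 102 102  96  88  81  74  87  90  91  92
   92]
 [ 77  78  79 103 102 102  93  96 103 103  96  89  82  74  88  90  91  92
   92]
 [ 77  76  78  98 103 103  95  96 103 104  97  89  83  72  73  74  68  62
   61]
 [ 77  77  77  98 104 105  95  96 102 104  97  91  84  72  57  54  52  49
   50]
 [ 77  76  77  93  95  94  85  96 101 105  98  91  84  73  55  50  48  50
   50]
 [ 78  77  77  82  82  82  80  96 101 106 100  91  84  73  56  51  48  49
   50]
 [ 78  78  78  77  77  78  78  94 101 106 100  92  84  74  56  51  50  50
   51]
 [ 78  78  78  78  78  77  77  93 101 108 101  96  69  66  53  50  49  49
   50]
 [ 78  77  79  78  79  78  78  80  76  78  69  66  49  54  50  49  50  49
   49]
 [ 77  78  78  79  78  78  79  67  55  54  50  49  48  50  51  53  55  59
   54]
 [ 78  78  79  78  79  79  80  61  50  56  56
[... 4722 characters left out ...]
 155 139 128 125 133 145 149 148 145 149 143
  143]
 [174 188 185 176 167 149 137 131 121 112 116 128 148 148 146 148 145 145
  146]
 [181 172 159 151 138 122 120 113 114 131 142 147 149 149 148 147 143 145
  144]
 [162 147 138 132 125 111 116 126 142 146 148 147 147 147 147 145 147 147
  141]
 [132 134 123 120 123 126 142 147 146 149 148 148 141 150 146 144 147 145
  144]
 [126 120 112 108 119 140 147 150 150 148 150 141 150 148 146 148 145 146
  147]
 [114 110 112 131 143 148 147 150 147 148 148 151 152 144 150 144 147 146
  146]
 [111 131 148 150 148 146 151 147 147 149 142 148 147 148 148 146 147 149
  142]
 [147 147 153 148 152 149 152 147 146 149 150 149 144 144 147 149 148 145
  146]]
```

Run:
```python
from h import *
np.set_printoptions(precision=1,suppress=True)
a,ea=tri((111,297),(120.8,139.3));b,eb=tri((103,216.6),(178,111.7))
print(a,ea,b,eb,np.linalg.norm(b-a)); d=(b-a)/np.linalg.norm(b-a);m=a+85/195*(b-a);print("mid",m,"yaw",np.arctan2(d[1],d[0]),"pitch",d[2])
```

```text
[386.  338.6  99.3] 3.193571372003731 [576.2 371.7  92.8] 1.0745935460978782 193.20339043460726
mid [468.9 353.   96.4] yaw 0.17267875625457157 pitch -0.033935499210757294
```

The shaft ends triangulate to 193 mm apart (true 195), axis z 96 as expected. Its middle is about 5 mm too far along the axis, so I correct that and lower.

```bash
g(){ grep -E "eef|contact|opening"; }; echo '[{"dx": -0.225,"dy": -0.05,"dz": 0.25,"jaw": 0.1},{"dz": 0.4,"jaw": 0.1},{"dz": 0.35,"jaw": 0.1},{"dz": 0.2,"jaw": 0.1},{"jaw": 0.1}]' | python3 steer.py|g; echo '[{"dz": 0.15,"jaw": 0.1},{"dz": 0.15,"jaw": 0.1},{"jaw": 0.1}]' | python3 steer.py|g;echo '[{"dz": 0.1,"jaw": 0.1},{"dz": 0.1,"jaw": 0.1},{"jaw": 0.1}]' | python3 steer.py|g
```

```text
eef_pos: [459.5, 354.4, 59.5]
contact_force: [-0.3, -0.5, -4.8]
opening: 0.211
eef_pos: [460.1, 354.8, 54.3]
contact_force: [-0.7, 0.1, -4.4]
opening: 0.208
eef_pos: [460.1, 354.9, 50.5]
contact_force: [0.2, 0.5, -4.3]
opening: 0.21
```

Careful with the scale: shifts go in units of 20 mm and turns go in units of 0.1 rad. That gives: 1 mm is 0.05.

```bash
g(){ grep -E "eef|contact|opening"; }; for k in 1 ; do echo '[{"dz": 0.05,"jaw": 0.1},{"dz": 0.05,"jaw": 0.1},{"jaw": 0.1}]' | python3 steer.py|g; done; echo '[{"dz": 0.05,"jaw": 0.1},{"jaw": 0.1}]' | python3 steer.py|g;echo '[{"dz": 0.05,"jaw": 0.1},{"jaw": 0.1}]' | python3 steer.py|g
```

```text
eef_pos: [460.3, 355.1, 48.7]
contact_force: [0.7, -0.3, -5.6]
opening: 0.21
eef_pos: [460.4, 355.2, 47.9]
contact_force: [-0.3, 0.0, -2.6]
opening: 0.208
eef_pos: [460.6, 355.6, 47.4]
contact_force: [-1.4, 1.6, 1.7]
opening: 0.207
```

```bash
g(){ grep -E "eef|contact|opening"; }; echo '[{"dy": -0.05,"jaw": 0.1},{"dz": 0.025,"jaw": 0.1},{"jaw": 0.1}]' | python3 steer.py|g; python3 -c "
from rig import r;print(r.sense()['wrist_torque'])"; echo '[{"dz": 0.05,"jaw": 0.1},{"jaw": 0.1}]' | python3 steer.py|g;  python3 -c "
from rig import r;print(r.sense()['wrist_torque'])"
```

```text
eef_pos: [460.3, 356.4, 46.6]
contact_force: [-1.9, 2.3, 3.0]
opening: 0.209
[ 0.28214625  0.25978767 -0.02149558]
eef_pos: [460.4, 356.8, 46.1]
contact_force: [-3.3, 3.5, 8.9]
opening: 0.207
[0.35364611 0.62078077 0.04327124]
```

```bash
g(){ grep -E "eef|contact|opening|grasp"; }; echo '[{"dy": -0.075,"jaw": 0.1},{"jaw": 0.1},{"jaw": 0.1}]' | python3 steer.py 20|g; python3 -c "
from rig import r;print(r.sense()['wrist_torque'])"; echo '[{"dz": 0.05,"jaw": 0.1},{"jaw": 0.1}]' | python3 steer.py|g;  python3 -c "
from rig import r;print(r.sense()['wrist_torque'])"
```

```text
eef_pos: [460.4, 357.4, 45.7]
contact_force: [-0.5, -1.7, 6.7]
opening: 0.208
grasp_force: 78.9
[-0.23150413  0.0315284   0.17356334]
eef_pos: [460.4, 357.4, 45.6]
contact_force: [-3.8, -4.5, 17.3]
opening: 0.214
grasp_force: 81.8
[-0.64121838  0.47526836  0.13164302]
```

Seated: it stopped at TCP z 45.6, exactly the predicted height, and the side force changed sign, so it is centred. I'll ease the push and open slowly.

```bash
g(){ grep -E "eef|contact|opening|grasp"; }; echo '[{"dy": 0.03,"dz": -0.06,"jaw": 0.1},{"jaw": 0.1},{"jaw": 0.22},{"jaw": 0.24},{"jaw": 0.26}]' | python3 steer.py|g; echo '[{"jaw": 0.28},{"jaw": 0.3},{"jaw": 0.33},{"jaw": 0.4},{"jaw": 0.55}]' | python3 steer.py|g
```

```text
eef_pos: [460.3, 357.1, 45.4]
contact_force: [0.9, 3.0, 1.0]
opening: 0.261
grasp_force: 9.1
eef_pos: [459.7, 356.6, 45.3]
contact_force: [0.0, 0.8, 0.2]
opening: 0.528
grasp_force: 0.0
```

```bash
g(){ grep -E "eef|contact|opening|grasp"; }; echo '[{"dz": -0.3,"jaw": 0.6},{"dz": -0.6,"jaw": 0.6},{"dz": -1,"jaw": 0.6},{"dz": -1.5,"jaw": 0.6},{"dz": -1.5,"jaw": 0.6}]' | python3 steer.py|g; echo '[{"dz": -1.5,"jaw": 0.6},{"dz": -0.75,"jaw": 0.6},{"jaw": 0.6},{"jaw": 0.6}]' | python3 steer.py|g
python3 - <<'E'
from h import *
np.set_printoptions(precision=1,suppress=True,linewidth=120)
for n in("top","side"): 
    i=r.grab_frame(n)[:,:,::-1];cv2.imwrite(f"pics/{n}7.png",i)
    c,s=np.cos(.168),np.sin(.168)
    for k in(-85,110):
        u=proj(n,[463+k*c,355.5+k*s,55]);x,y=np.round(u).astype(int);print(n,k,u,x-8,y-7)
        print(cv2.cvtColor(i[y-7:y+8,x-8:x+9],cv2.COLOR_BGR2GRAY))
E
```

```text
eef_pos: [459.5, 356.5, 145.1]
contact_force: [0.6, 0.2, -0.2]
opening: 0.6
grasp_force: 0.0
eef_pos: [460.5, 357.3, 190.3]
contact_force: [0.1, 0.2, -0.7]
opening: 0.596
grasp_force: 0.0
top -85 [116.1 296.8] 108 290
[[ 90  89  88  88  92  97 103 101  93  87  75  83  90  91 101 105 106]
 [ 92  88  89  88  90  97 103 102  94  87  77  78  89  85  90  86  82]
 [ 89  89  89  90  89  96 103 102  94  87  78  65  60  57  58  56  56]
 [ 96  90  77  74  73  94 103 103  95  88  79  63  52  50  49  50  51]
 [ 68  63  57  54  67  94 102 103  96  88  81  65  52  50  49  51  51]
 [ 51  49  50  50  63  94 101 104  97  89  81  67  52  50  49  50  51]
 [ 56  50  50  50  59  93 101 104  98  90  82  70  54  49  49  51  51]
 [ 56  51  50  49  58  93 100 106  90  77  66  56  52  49  49  50  51]
 [ 62  51  50  50  51  68  69  69  61  55  51  50  52  51  53  59  61]
 [ 63  50  51  50  48  51  51  51  53  55  58  53  56  68  72  73  74]
 [ 61  50  55  56  57  54  57  70  73  73  74  72  72  76  77  78  78]
 [ 73  71  72  72  74  72  73  77  79  79  78  78  77  78  78  78  79]
 [ 78  78  78  78  77  78  78 
[... 2773 characters left out ...]
147 146 151 143 149 148 147 147 146 142 149 147 146 147 147]
 [149 149 148 146 144 156 169 181 161 146 145 146 145 145 144 146 145]
 [144 147 145 156 169 171 173 159 145 141 144 144 149 148 147 144 147]
 [148 154 163 171 171 155 142 132 123 133 145 152 145 149 148 148 146]
 [184 173 162 155 143 129 122 114 112 127 148 147 147 144 143 144 147]
 [169 161 147 130 120 113 111 124 139 145 146 145 142 143 146 145 143]
 [142 130 125 112 115 126 140 150 146 150 144 145 144 147 146 145 146]
 [129 127 116 122 141 147 148 145 150 145 143 145 146 147 147 146 146]
 [118 110 113 135 155 150 147 145 143 146 148 144 146 147 143 146 146]
 [107 115 138 145 143 148 148 143 147 147 146 146 147 147 152 146 146]]
```

The shaft ends appear where a seated shaft (mid 463, 355.5, axis 55, level) projects, within 1 px in both views. Next is the handle: turn to yaw 1.462 and move over it.

In the tool's units: -0.12 rad is -1.2.

```bash
g(){ grep -E "eef|rot"; }; echo '[{"az": -1.2,"jaw": 0.6},{"az": -1.2,"jaw": 0.6},{"az": -1.2,"jaw": 0.6},{"az": -1.2,"jaw": 0.6},{"az": -1.2,"jaw": 0.6}]' | python3 steer.py|g; echo '[{"az": -1.2,"jaw": 0.6},{"az": -1.2,"jaw": 0.6},{"az": -1.2,"jaw": 0.6},{"az": -1.2,"jaw": 0.6},{"az": -1.2,"jaw": 0.6}]' | python3 steer.py|g;echo '[{"az": -1,"jaw": 0.6},{"jaw": 0.6}]' | python3 steer.py|g; python3 go.py 469.3 9.5 190
```

```text
eef_pos: [459.1, 356.2, 186.9]
tcp_rot: [-3.141, 0.003, 0.77]
eef_pos: [459.1, 356.2, 186.8]
tcp_rot: [-3.14, 0.002, 1.37]
eef_pos: [459.2, 356.3, 187.0]
tcp_rot: [-3.14, 0.002, 1.468]
tool shift [-343.9   45.6   -2.5] rpy [-3.140e+00  2.000e-03  1.468e+00] q [ 0.66  0.32  1.76 -0.    1.07  0.76] F [ 0.  -0.1 -0.3]
```

```bash
g(){ grep -E "eef|rot"; }; echo '[{"dx": -1,"dy": 0.13,"jaw": 0.6},{"dx": -1.8,"dy": 0.24,"jaw": 0.6},{"dx": -1.8,"dy": 0.24,"jaw": 0.6},{"dx": -1.8,"dy": 0.24,"jaw": 0.6},{"dx": -1.8,"dy": 0.24,"jaw": 0.6}]' | python3 steer.py|g; echo '[{"dx": -1.8,"dy": 0.24,"jaw": 0.6},{"dx": -1.8,"dy": 0.24,"jaw": 0.6},{"dx": -1.8,"dy": 0.24,"jaw": 0.6},{"dx": -1.8,"dy": 0.24,"jaw": 0.6},{"dx": -1.25,"dy": 0.165,"jaw": 0.6}]' | python3 steer.py|g;echo '[{"dx": -0.5,"dy": 0.06,"jaw": 0.6},{"jaw": 0.6},{"jaw": 0.6}]' | python3 steer.py|g; python3 go.py 469.3 9.5 109.5
python3 - <<'E'
from h import *
i=r.grab_frame("side")[:,:,::-1];cv2.imwrite("pics/side8.png",i)
E
```

```text
eef_pos: [463.2, 189.8, 187.5]
tcp_rot: [-3.14, 0.001, 1.461]
eef_pos: [467.4, 18.5, 187.8]
tcp_rot: [-3.14, 0.001, 1.459]
eef_pos: [468.3, 11.1, 188.0]
tcp_rot: [-3.141, -0.0, 1.46]
tool shift [-1.5  1.3 78.5] rpy [-3.141 -0.     1.46 ] q [0.02 0.14 1.99 0.   1.01 0.13] F [-0.2  0.3  0.3]
```

```bash
g(){ grep -E "eef|contact|opening|grasp"; }; echo '[{"dy": 0.05,"dz": 1,"jaw": 0.6},{"dz": 1.25,"jaw": 0.6},{"dz": 0.75,"jaw": 0.6},{"dz": 0.4,"jaw": 0.6},{"dz": 0.25,"jaw": 0.6}]' | python3 steer.py 60|g; echo '[{"dz": 0.15,"jaw": 0.6},{"dz": 0.15,"jaw": 0.6},{"jaw": 0.6}]' | python3 steer.py|g; echo '[{"jaw": 0.4},{"jaw": 0.3},{"jaw": 0.2},{"jaw": 0.1},{"jaw": 0.0}]' | python3 steer.py|g;echo '[{"jaw": 0},{"jaw": 0},{"jaw": 0}]' | python3 steer.py
```

```text
eef_pos: [468.9, 12.0, 114.4]
contact_force: [-0.7, 0.5, 0.8]
opening: 0.603
grasp_force: 0.0
eef_pos: [469.8, 11.2, 109.6]
contact_force: [-0.0, -0.2, -0.6]
opening: 0.602
grasp_force: 0.0
eef_pos: [468.1, 10.9, 109.8]
contact_force: [-6.8, 0.6, 9.2]
opening: 0.089
grasp_force: 58.8
clock: 18.22
eef_pos: [468.2, 10.9, 109.8]
tcp_rot: [-3.139, -0.0, 1.463]
contact_force: [-6.2, 2.0, 8.3]
opening: 0.088
grasp_force: 58.8
```

The bar is held. Compute the arc in tool axes: y is towards the hinge, z is down.

Run:
```python
import numpy as np
th=np.linspace(0,1.047,19);a=.2630+th;u=-188.5*np.cos(a);z=188.5*np.sin(a)
for i in range(18): print(i+1,round(th[i+1],3),"dy %.1f dz %.1f"%(u[i+1]-u[i],-(z[i+1]-z[i])), "cum %.1f %.1f"%(u[i+1]-u[0],z[i+1]-z[0]))
```

```text
1 0.058 dy 3.2 dz -10.5 cum 3.2 10.5
2 0.116 dy 3.8 dz -10.3 cum 6.9 20.8
3 0.174 dy 4.4 dz -10.1 cum 11.3 30.9
4 0.233 dy 4.9 dz -9.8 cum 16.2 40.6
5 0.291 dy 5.5 dz -9.5 cum 21.7 50.1
6 0.349 dy 6.0 dz -9.2 cum 27.7 59.3
7 0.407 dy 6.6 dz -8.8 cum 34.3 68.1
8 0.465 dy 7.1 dz -8.4 cum 41.3 76.5
9 0.524 dy 7.5 dz -8.0 cum 48.9 84.4
10 0.582 dy 8.0 dz -7.5 cum 56.9 91.9
11 0.64 dy 8.4 dz -7.0 cum 65.3 99.0
12 0.698 dy 8.8 dz -6.5 cum 74.1 105.5
13 0.756 dy 9.2 dz -6.0 cum 83.2 111.5
14 0.814 dy 9.5 dz -5.5 cum 92.7 117.0
15 0.872 dy 9.8 dz -4.9 cum 102.5 121.9
16 0.931 dy 10.1 dz -4.3 cum 112.6 126.2
17 0.989 dy 10.3 dz -3.7 cum 122.9 130.0
18 1.047 dy 10.5 dz -3.1 cum 133.4 133.1
```

```bash
g(){ grep -E "eef|contact|opening|grasp"; }; echo '[{"dy": 0.075,"dz": -0.25,"jaw": 0},{"dy": 0.085,"dz": -0.275,"jaw": 0},{"dy": 0.19,"dz": -0.515,"jaw": 0},{"jaw": 0}]' | python3 steer.py|g; echo '[{"dy": 0.22,"dz": -0.505,"jaw": 0},{"dy": 0.245,"dz": -0.49,"jaw": 0},{"jaw": 0}]' | python3 steer.py|g
```

```text
eef_pos: [475.0, 10.1, 131.2]
contact_force: [-8.7, 1.8, 0.2]
opening: 0.087
grasp_force: 58.9
eef_pos: [484.1, 9.1, 151.3]
contact_force: [-10.4, 2.0, 3.0]
opening: 0.087
grasp_force: 59.3
```

```bash
g(){ grep -E "eef|contact|opening|grasp"; }; echo '[{"dy": 0.25,"dz": -0.475,"jaw": 0},{"dy": 0.275,"dz": -0.46,"jaw": 0},{"dy": 0.33,"dz": -0.44,"jaw": 0},{"dy": 0.355,"dz": -0.42,"jaw": 0},{"jaw": 0}]' | python3 steer.py|g; echo '[{"dy": 0.375,"dz": -0.4,"jaw": 0},{"dy": 0.4,"dz": -0.375,"jaw": 0},{"dy": 0.42,"dz": -0.35,"jaw": 0},{"jaw": 0}]' | python3 steer.py|g
```

```text
eef_pos: [508.8, 6.2, 187.8]
contact_force: [-13.7, 0.6, 6.8]
opening: 0.085
grasp_force: 59.5
eef_pos: [532.4, 3.5, 210.8]
contact_force: [-17.7, -0.9, 14.0]
opening: 0.082
grasp_force: 60.1
```

```bash
g(){ grep -E "eef|contact|opening|grasp"; }; echo '[{"dy": -0.065,"dz": -0.08,"jaw": 0},{"jaw": 0}]' | python3 steer.py|g; echo '[{"dy": 0.41,"dz": -0.345,"jaw": 0},{"dy": 0.43,"dz": -0.325,"jaw": 0},{"jaw": 0}]' | python3 steer.py|g
```

```text
eef_pos: [531.9, 3.6, 210.7]
contact_force: [-6.1, -2.9, -0.4]
opening: 0.086
grasp_force: 59.8
eef_pos: [551.7, 1.4, 225.1]
contact_force: [-2.6, -5.1, -4.9]
opening: 0.079
grasp_force: 59.2
```

```bash
g(){ grep -E "eef|contact|opening|grasp"; }; echo '[{"dx": -0.02,"dy": 0.47,"dz": -0.28,"jaw": 0},{"dx": -0.02,"dy": 0.485,"dz": -0.25,"jaw": 0},{"dx": -0.02,"dy": 0.495,"dz": -0.225,"jaw": 0},{"jaw": 0}]' | python3 steer.py|g; echo '[{"dy": 0.5,"dz": -0.195,"jaw": 0},{"dy": 0.25,"dz": -0.08,"jaw": 0},{"jaw": 0},{"jaw": 0}]' | python3 steer.py|g
python3 - <<'E'
from h import *
s=r.sense();print(s["eef_pos"])
for n in("top","side"): cv2.imwrite(f"pics/{n}9.png",r.grab_frame(n)[:,:,::-1])
E
```

```text
eef_pos: [580.8, -2.0, 240.5]
contact_force: [-4.5, 0.0, 2.3]
opening: 0.086
grasp_force: 60.4
eef_pos: [593.8, -3.7, 245.6]
contact_force: [-4.0, -0.5, 6.0]
opening: 0.08
grasp_force: 59.8
[593.78867409  -3.73308509 245.61004177]
```

Run:
```python
from h import *
np.set_printoptions(precision=1,suppress=True)
H=np.array([650.2,-10.3,80.5]);ux=np.array([np.cos(-.109),np.sin(-.109),0]);uy=np.array([-ux[1],ux[0],0]);uz=np.array([0,0,1.])
def lid(th,a,b,c): # a forward of hinge, b lateral, c above underside
    return H+ux*(-a*np.cos(th)+c*np.sin(th))+uz*(a*np.sin(th)+c*np.cos(th))+uy*b
for n in("side","top"):
    for th in(.9,1.0,1.05,1.1):
        print(n,th,*[proj(n,lid(th,214,b,c)) for b in(150,-150) for c in(14,0)])
    i=cv2.imread(f"pics/{n}9.png");h=cv2.cvtColor(i,cv2.COLOR_BGR2HSV)
    m=cv2.inRange(h,(5,90,30),(32,255,255));m[:60]*=(n=="top")
    for c in cv2.findContours(m,0,2)[0]:
        if cv2.contourArea(c)>150: print(n,cv2.contourArea(c),cv2.approxPolyDP(cv2.convexHull(c),2.5,True).reshape(-1,2).tolist())
```

```text
side 0.9 [191.8 112.6] [188.  116.8] [243.  204.3] [237.9 209. ]
side 1.0 [198.5 106.7] [194.2 110.6] [251.5 197.4] [246. 202.]
side 1.05 [202.  103.9] [197.5 107.7] [256.  194.1] [250.3 198.6]
side 1.1 [205.7 101.2] [201.  104.9] [260.6 191. ] [254.7 195.2]
side 10247.5 [[199, 107], [256, 163], [295, 227], [290, 248], [214, 280], [171, 176]]
top 0.9 [181.7 227. ] [181.6 232.5] [326.  244.3] [324.7 249.6]
top 1.0 [182.1 217.9] [181.8 223.8] [327.9 235.4] [326.7 241.2]
top 1.05 [182.3 213.1] [182.  219.2] [328.9 230.7] [327.6 236.7]
top 1.1 [182.7 208.1] [182.3 214.5] [329.8 225.9] [328.6 232.1]
top 300.0 [[227, 266], [298, 274], [300, 279], [227, 270]]
top 577.0 [[297, 214], [298, 237], [263, 232], [264, 219], [276, 214]]
top 288.0 [[250, 217], [248, 230], [229, 228], [234, 213]]
top 1041.0 [[208, 179], [203, 267], [188, 266], [182, 217], [200, 180]]
```

Vision puts the lid at about 1.00–1.01 rad in both views. I need about 0.04 rad more.

```bash
g(){ grep -E "eef|contact|opening|grasp|clock"; }; echo '[{"dy": 0.2,"dz": -0.07,"jaw": 0},{"dy": 0.2,"dz": -0.065,"jaw": 0},{"jaw": 0},{"jaw": 0},{"jaw": 0}]' | python3 steer.py|g
python3 - <<'E'
from h import *
for n in("top","side"): cv2.imwrite(f"pics/{n}10.png",r.grab_frame(n)[:,:,::-1])
for n in("side","top"):
    i=cv2.imread(f"pics/{n}10.png");h=cv2.cvtColor(i,cv2.COLOR_BGR2HSV)
    m=cv2.inRange(h,(5,90,30),(32,255,255));m[:60]*=(n=="top")
    for c in cv2.findContours(m,0,2)[0]:
        if cv2.contourArea(c)>150: print(n,cv2.contourArea(c),cv2.approxPolyDP(cv2.convexHull(c),2.5,True).reshape(-1,2).tolist())
# bystander/shaft change against earlier pictures
a=cv2.imread("pics/side7.png");b=cv2.imread("pics/side10.png");d=cv2.absdiff(a,b).max(2)
for k,(x,y,w,h) in dict(shaft=(112,105,75,60),tray=(225,300,105,84),mic=(355,265,60,50),comp=(275,115,40,90)).items(): print(k,(d[y:y+h,x:x+w]>40).mean().round(3))
E
```

```text
clock: 21.15
eef_pos: [601.1, -4.6, 247.7]
contact_force: [-4.3, -1.8, 6.4]
opening: 0.083
grasp_force: 59.9
side 10293.5 [[202, 104], [245, 147], [295, 226], [290, 248], [214, 280], [171, 176]]
top 301.0 [[228, 266], [298, 274], [301, 279], [228, 270]]
top 628.0 [[298, 208], [299, 233], [263, 228], [265, 214], [278, 208]]
top 320.0 [[250, 212], [249, 226], [230, 224], [234, 207], [244, 207]]
top 1032.0 [[209, 179], [204, 266], [188, 266], [182, 213], [200, 180]]
shaft 0.0
tray 0.36
mic 0.162
comp 0.014
```

The lid is now at 1.05 rad: the side corner (202,104) and the top-view edge both match. Last check is whether the tray and micrometer differences are only shadow.

Run:
```python
from h import *
R0={"top":dict(tray=(350,220,68,82),mic=(370,128,30,55),comp=(210,118,68,60)),"side":dict(tray=(225,300,105,82),mic=(355,265,60,50),comp=(275,115,40,90))}
for n,D in R0.items():
    E=[cv2.GaussianBlur(cv2.Canny(cv2.imread(f"pics/{n}{k}.png"),40,100),(3,3),0) for k in(0,10)]
    for k,(x,y,w,h) in D.items():
        m=cv2.matchTemplate(E[1][max(y-8,0):y+h+8,max(x-8,0):x+w+8],E[0][y:y+h,x:x+w],cv2.TM_CCOEFF_NORMED)
        l=cv2.minMaxLoc(m);print(n,k,l[1],np.subtract(l[3],8) if m.shape[0]>1 else l[3])
s=r.sense();print(s["clock"],s["contact_force"],s["qvel"].round(4))
```

```text
top tray 0.9219976663589478 [0 0]
top mic 0.740814208984375 [0 0]
top comp 0.09864114224910736 [-7 -8]
side tray 0.8536104559898376 [0 0]
side mic 0.6915169954299927 [0 0]
side comp 0.9233114719390869 [0 0]
21.25 [-4.69626868 -2.77998161  6.14829126] [-0.0006 -0.0007  0.0008  0.0022  0.0009  0.0007]
```

Nothing has been displaced: the comparator is hidden in the top view, but the side view shows it unmoved. The hold is steady, so I'm handing it in.

```bash
python3 -c "
from rig import r;print(r.sign_off())"
```

```text
the job is handed in; nothing more can be done
None
```

The job is handed in at about 21 s: the shaft lies in both V-blocks, the gripper still holds the lid at about 60 degrees (1.05 rad by the cameras), and the comparator, tray and micrometer have not moved.

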